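# Fish the clamp ring out from under the spectrometer guard

## Task

A steel clamp ring has dropped under the fixed clear guard in front of the spectrometer, where a hand cannot reach. Take the hooked rod from its stand, use its hook to draw the ring out until it lies flat on the open part of the base plate, about a hand's width in front of the guard's opening, then hang the rod back in its stand. Touch the ring with the rod only, be gentle with the base plate, the ring and the guard, and leave the two vials, the amber bottle by the stand and the plain disc where they are.

Things in the scene. Friction and masses are not known exactly. Their poses are not given: they have to be found in the camera images.
- station: White spectrometer, fixed, on a white base plate that reaches out in front of it (x = -200 to 170 mm, y = +-140 mm, top 3 mm above the bench), with a clear guard on its front. Origin on the bench below the middle of the guard's front face; +x goes in through the opening, z up. From x = 170 mm stands the instrument, 170 mm high, with a 305 mm high clamp tower. Heights from the bench.
- opening (a point): Middle of the lower edge of the guard's front skirt (x = 0 to 5 mm), 50 mm above the bench, axes as the station's. Below it the opening is 47 mm high over the plate and 240 mm wide. Guard roof: 78 to 83 mm above the bench, x = 0 to 170 mm; inner faces of the side walls at y = +-120 mm, front posts out to +-135 mm. The floor inside is the base plate.
- ring: The dropped part: flat dark steel ring lying on the base plate behind the skirt, outside diameter 44 mm, hole 28 mm, 6 mm thick, about 42 g. Origin at the centre of its underside. At the start its centre is 38 to 65 mm behind the front face and within 45 mm of the middle.
- rod: Hooked rod, 0.2 kg, hanging upright in its stand. Origin: middle of the handle's underside, z up. Handle: grey block 30 x 30 x 55 mm (z = 0 to 55 mm). Below it a 12 mm round tube 60 mm long, a telescopic section, and a foot: an 8 mm round bar running along +x, ending at x = 90 mm, y = 0 in a tip turned down, 8 mm thick. The tip's end is 24 mm below the top of the bar.
- grip (a point): Point on the rod's axis, 34 mm above the handle's underside, to grip; axes as the rod's. The telescope was left at an unknown setting, stiff (40 N): the end of the tip is 105 to 150 mm below the handle's underside, and no reading tells which, so it must be felt for. The foot is sprung along z: it gives 1 mm per newton, 10 mm at most, and springs back.
- stand: Grey stand fixed to the bench; a steel fork holds the rod. Origin on the bench under the seat. The fork is open to +x: two prongs, 12 mm wide, 18 mm apart, upper face 165 mm up, run from the post (x = -80 to -64 mm, top 160 mm) to x = 27 mm. The rod's tube goes between them, its handle rests on them. Base plate 10 mm thick. At the start the rod's foot points along +x.
- seat (a point): Point on top of the fork, midway between the prongs, 165 mm above the bench, axes as the stand's; the rod's origin lies here when it hangs properly. Pairs of 4 mm high lips on the prongs at x = +-20.5 to 26.5 mm keep the handle from sliding off: lift it over them.
- disc: Plain solid dark steel disc without a hole, 38 mm across, 6 mm thick, lying under the guard behind the ring; leave alone.
- vial: Small capped glass vial, 22 mm across, 42 mm high, standing under the guard near a side wall; leave alone.
- vial_front: Small capped glass vial, 24 mm across, 45 mm high, standing on the open base plate in front of the guard, off to one side; leave alone.
- bottle: Amber glass bottle, 80 mm across, 170 mm high, standing on the bench beyond the stand; leave alone.
There are look-alikes about, which are no part of the job. Leave any blue look-alike of the rod alone.

How it is judged:
On the way, in this order (a step that is already met when the one before it is completed fails the run):
1. the rod is lifted off its stand (distance between rod and seat above 0.08 m), for 0.2 s.
2. the ring has been drawn out in front of the guard (x of ring in the frame of station below -0.05 m), for 0.1 s.
At the end, for the whole second after the job is handed in: The ring lies flat and still on the base plate with its centre 50 to 170 mm in front of the guard's front face and within 110 mm of the middle line; the rod hangs upright and still in its stand, its origin within 10 mm of the seat (x of ring in the frame of station between -0.17 and -0.05 m and y of ring in the frame of station between -0.11 and 0.11 m and height (world z) of ring below 0.007 m and angle between each of ring, rod's own z axis and vertical below 0.1 rad and linear speed of ring below 0.01 m/s and distance between rod and seat below 0.01 m and linear speed of rod below 0.02 m/s); the robot touches nothing.
It fails at once if the rod, arm or gripper presses on the base plate, guard or spectrometer with more than 7 N (contact force between any of rod, the arm and station above 7 N).
It fails at once if the rod presses on the ring with more than 7 N (contact force between rod and ring above 7 N).
It fails at once if the arm or gripper touches the ring (contact force between any of the fingers, the arm and ring above 0.3 N).
It fails at once if a bystander is shifted by more than 15 mm (distance of any of disc, vial, vial_front, bottle from where it was at the start of the episode above 0.015 m).
It also fails if it takes over 62 s, if anything falls off the work surface, if the arm or the gripper's body presses on something with over 40 N, if the wrist force passes 120 N, or if a joint passes its speed limit or range.

## Robot

A 7-joint arm with a two-finger parallel gripper is mounted at the origin on the work surface. World frame = base frame: x ahead of the robot, y to its left, z up, the work surface at z = 0. Lengths are in m, angles in rad, forces in N, time in s.
With the tool pointing down it reaches from about 0.425 to 0.875 m from the base axis. Payload 4.7 kg.
Tool frame: the origin (TCP) lies midway between the tips of the shut fingers; the grasp point (between the pads) lies 19 mm behind it; z points along the fingers, y is the line along which they close (so a half turn about z gives the same grasp; the last joint's range is limited). The gripper opens to 87 mm and grips with 3 to 60 N. Pads are 19 mm wide; open, the fingers measure 117 mm over their backs; the gripper's body (75 mm by 190 mm) begins 51 mm behind the grasp point.
Start: joints at [0.014, 0.321, -0.07, 1.45, 0.023, 1.371, -0.057], TCP at [0.65, -0, 0.223] pointing down, gripper open.
Joint ranges: [-2.86, 2.86], [-0.3, 2.09], [-1.38, 1.24], [0.06, 2.45], [-1.56, 4.7], [0.09, 2.05], [-2.69, 2.69]. Speed limits (rad/s): [2.57, 2.57, 3.14, 3.14, 3.14, 3.14, 3.14].

## Interface

Orientations are given as a unit quaternion [x, y, z, w].
In Python, from station import r gives the robot as it stands. The module is installed in compiled form; this text tells all that it offers.
- The arm moves only by the tool step_arm, never from a script. Its argument "commands" is a list of rows, each a list of 5 numbers: the closure, from 0 (fully open) to 1 (shut), then the shift along the world's x, y, z in m, then the turn about the world's z in rad. A call has 1 to 5 rows; each row shifts and turns the commanded pose from where the row before left it; what a row does not reach is not made up. A row lasts 1/8 s, in which the tool goes at most 62.5 mm and 10.7 degrees, less where a joint would pass 70% of its speed; a pose out of reach is approached as far as the arm can. A call is refused whole if a number of a shift passes 0.0625 or a number of a turn 0.188, either way. A call with a gripper value outside its range is refused whole. The fingers move at their own pace and stop on an object; "newtons" is the grip in N (left out, the last holds). Time passes only in rows, so rows that do not move let the fingers close. It gives the time, the measured TCP pose, the force, the opening and the grip force at its end, in the units of the state.
- r.observe(): the state, without advancing time (a new reading comes with each control period).
- r.read_camera(name): name is "scene" or "side" or "wrist"; returns a dict with "color" (480x640x3 uint8, blue, green, red), "vfov" (degrees; the focal length in pixels is half the picture's height over the tangent of half this angle, whatever the lens; pixels are square), "cx", "cy" (the principal point, pixels), "k1" (the pictures are not rectified: a ray, as slopes to the right and down, at radius r is drawn at 1 + k1 r^2 times it, then the intrinsics apply), "origin" and "attitude" of the camera in the world; the wrist camera has in their place "hand_eye" (4x4, takes a point from camera to tool coordinates, whose origin is the TCP and whose axes are the flange's). Camera axes: x right, y up, looking along -z (the intrinsics and any distortion apply to the point x, -y, -z); pixel columns grow to the right and rows downward; lengths in m; the calibration is good to about 2 mm. A picture is of the moment at which its call begins: read the wrist's pose just before it. There is no depth.
- r.close_job(): hands the job in; it is judged then, once.
The state is a dict: "time_s": time; "q": joint angles; "qvel": joint speeds; "joint_torque": joint torques, N m; "position": TCP position; "ee_rot": TCP orientation; "force": force on the tool from outside, world axes, zero at the start; "moment": the same for the moment, N m; "grip_width": finger opening in m; "gripper_force": force on a finger pad.
Only numpy, scipy, OpenCV 4.12 (cv2) and the standard library are available. Lean on these libraries where they do the work, as an engineer would, in place of code of your own. Each camera call takes 0.05 s, during which the arm holds its last target. There are 200 camera calls.

## Working session

There is one attempt and no reset: what is moved stays moved. The work goes in short steps, Python scripts to look and compute and a tool call to move; the robot and the scene stay as the last step left them, time stands still between calls to the robot, and variables do not carry over. Pictures are saved under pics/ and viewed, at most 10 in all, crops included, and the job is handed in when it is done.

Besides the shell and the picture viewer there is one more tool, called after "Call:" as name(argument=value, ...), one argument or row to a line, values as JSON. step_arm: Moves the arm, as the interface text tells. Its arguments: {"type":"object","properties":{"commands":{"type":"array"},"newtons":{"type":"number"}},"required":["commands"]}

```bash
mkdir -p pics; cat > h.py <<'E'
import numpy as np, cv2
from scipy.spatial.transform import Rotation as R
from station import r
def cam(name):
    s=r.observe(); c=r.read_camera(name)
    if name=="wrist":
        T=np.eye(4); T[:3,:3]=R.from_quat(s["ee_rot"]).as_matrix(); T[:3,3]=s["position"]
        T=T@np.array(c["hand_eye"]); c["o"]=T[:3,3]; c["R"]=T[:3,:3]
    else:
        c["o"]=np.array(c["origin"]); a=np.array(c["attitude"])
        c["R"]=a if a.shape==(3,3) else R.from_quat(a).as_matrix()
    c["f"]=240/np.tan(np.radians(c["vfov"])/2); return c
def ray(c,u,v):
    K=np.array([[c["f"],0,c["cx"]],[0,c["f"],c["cy"]],[0,0,1]])
    d=np.array([(u-c["cx"])/c["f"],(v-c["cy"])/c["f"]]); p=d.copy()
    for _ in range(30): p=d/(1+c["k1"]*(p@p))
    return c["R"]@np.array([p[0],-p[1],-1])
def plane(c,u,v,z):
    d=ray(c,u,v); return c["o"]+d*(z-c["o"][2])/d[2]
def proj(c,P):
    q=c["R"].T@(np.array(P)-c["o"]); p=np.array([q[0],-q[1]])/-q[2]; p=p*(1+c["k1"]*(p@p))
    return p*c["f"]+[c["cx"],c["cy"]]
def two(c1,p1,c2,p2):
    a=ray(c1,*p1);b=ray(c2,*p2);a/=np.linalg.norm(a);b/=np.linalg.norm(b)
    t=np.linalg.lstsq(np.c_[a,-b],c2["o"]-c1["o"],rcond=None)[0]
    x=c1["o"]+a*t[0];y=c2["o"]+b*t[1];return (x+y)/2,np.linalg.norm(x-y)
E
python3 - <<'E'
from h import *
import pickle
for n in ["scene","side","wrist"]:
    c=cam(n); cv2.imwrite(f"pics/{n}0.png",c["color"]); pickle.dump(c,open(n+"0.pkl","wb")); print(n,c["o"],c["R"].round(3).tolist(),c["f"],c["k1"],c.get("attitude"))
s=r.observe();print(s["position"],s["ee_rot"],s["force"],s["time_s"])
E
```

```text
scene [1.26956907 0.6376     0.79148863] [[-0.654, -0.396, 0.645], [0.757, -0.368, 0.541], [0.023, 0.842, 0.54]] 621.9063785820907 -0.16579250323546915 [0.20881453 0.43196577 0.80010631 0.36004439]
side [0.44904691 0.58984807 0.84606574] [[-0.999, 0.031, -0.022], [-0.038, -0.747, 0.664], [0.004, 0.664, 0.748]] 462.195112869663 -0.11190394053832553 [-0.00487315  0.35506689  0.93464979 -0.01826288]
wrist [0.64951836 0.07447773 0.38391734] [[1.0, -0.001, 0.001], [0.001, 0.963, 0.269], [-0.001, -0.269, 0.963]] 375.55209031954286 -0.07551785360549293 None
[ 6.49600818e-01 -6.88191912e-05  2.21738792e-01] [ 7.07112619e-01  7.07100605e-01 -5.17059621e-04 -4.60175238e-04] [-0.17824892  0.28007928  0.3250866 ] 0.15
```

View pics/scene0.png

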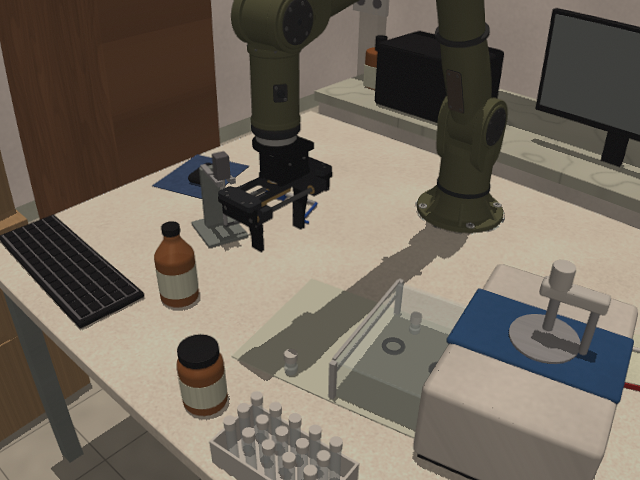

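View pics/side0.png

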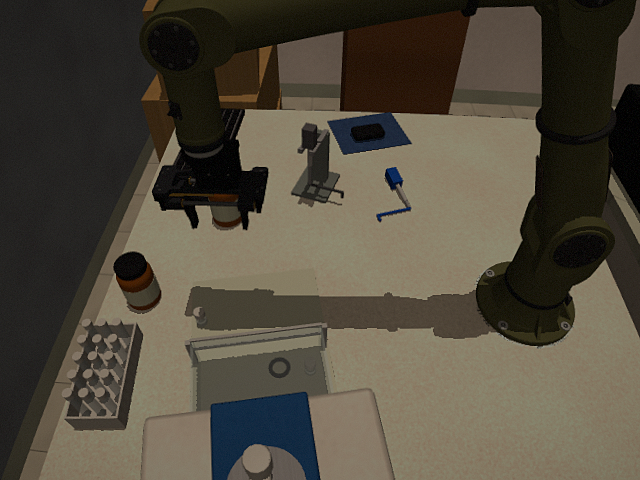

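Scene: ring (with hole) at (394,346), disc at (436,369), skirt from (331,390) to (401,285), vial_front (291,360), inner vial (416,320), and the grey rod in its stand at (215,190). Side: ring (279,367), grey rod/stand (310,160) with tip at (341,195), blue look-alike rod lying at (395,190). Next, close crops.

```bash
python3 - <<'E'
import cv2,numpy as np
a=cv2.imread("pics/side0.png");b=cv2.imread("pics/scene0.png")
A=cv2.resize(a[255:405,175:345],None,fx=3.5,fy=3.5,interpolation=cv2.INTER_CUBIC)
B=cv2.resize(a[110:215,280:360],None,fx=5,fy=5,interpolation=cv2.INTER_CUBIC)
C=cv2.resize(b[265:405,225:445],None,fx=3.6,fy=3.6,interpolation=cv2.INTER_CUBIC)
for n,i in zip("ABC",(A,B,C)): print(i.shape); cv2.imwrite(f"pics/c{n}.png",cv2.convertScaleAbs(i,alpha=1.4,beta=10))
E
```

```text
(525, 595, 3)
(525, 400, 3)
(504, 792, 3)
```

View pics/cA.png

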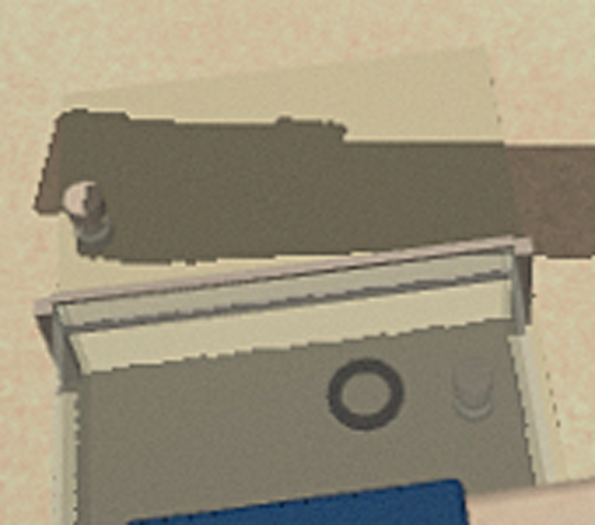

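View pics/cB.png

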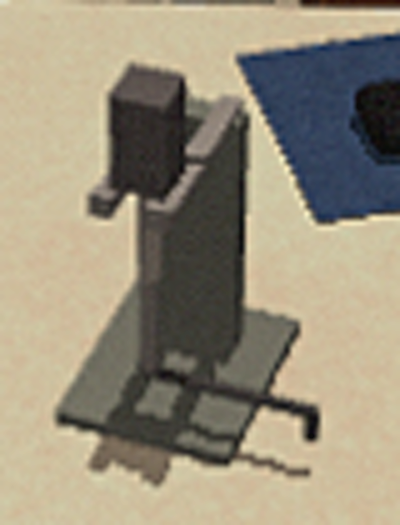

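View pics/cC.png

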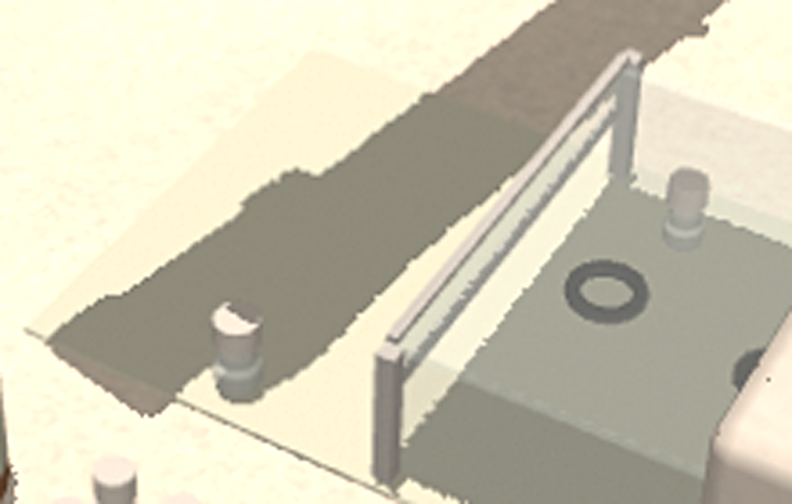

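Crop A: ring with open hole, centre crop (366,394) → side (279.6,367.6); skirt lower edge, vials at either side. Crop B: the grey handle on the fork, foot bar ending in a turned-down tip at about crop (312,430). Crop C: ring at (607,291), disc partly hidden at (755,370). So the target is the ring with the hole and the grey rod (not the blue one at side (395,190)).

```bash
python3 - <<'E'
from h import *
import pickle
S=pickle.load(open("scene0.pkl","rb"));D=pickle.load(open("side0.pkl","rb"))
A=lambda u,v:(175+u/3.5,255+v/3.5)
B=lambda u,v:(280+u/5,110+v/5)
C=lambda u,v:(225+u/3.6,265+v/3.6)
p=lambda n,x:print(n,(np.array(x)*1000).round(0))
p("ring side",plane(D,*A(366,394),.007));p("ring scene",plane(S,*C(607,291),.007))
p("plate front L side",plane(D,*A(490,47),.003));p("plate front L scene",plane(S,*C(312,50),.003))
p("plate front R side",plane(D,*A(62,95),.003));p("plate front R scene",plane(S,*C(27,330),.003))
p("guardtop hiX side",plane(D,*A(37,302),.083));p("guardtop loX side",plane(D,*A(530,240),.083))
p("guardtop hiX scene",plane(S,*C(383,345),.083));p("guardtop loX scene",plane(S,*C(637,55),.083))
p("vialfront base",plane(S,*C(240,385),.003)); p("vf top",plane(D,*A(83,193),.048))
p("vial in",plane(D,*A(473,365),.045)); p("vial in",plane(S,*C(690,182),.045))
p("disc",plane(S,*C(765,372),.009))
for q in [(107,90),(133,65),(187,78),(178,105)]: p("htop",plane(D,*B(*q),.22))
for q in [(60,415),(225,460),(298,325),(125,290)]: p("base",plane(D,*B(*q),.01))
for q in [(100,205),(150,212),(240,100)]: p("prong",plane(D,*B(*q),.165))
for z in (.03,.05): p("tip",plane(D,*B(312,405),z)),p("footstart",plane(D,*B(160,375),z))
p("bottle",two(S,(172,229),D,(228,200))[0])
E
```

```text
ring side [535. 179.   7.]
ring scene [535. 180.   7.]
plate front L side [475. -76.   3.]
plate front L scene [479. -75.   3.]
plate front R side [752. -24.   3.]
plate front R scene [752. -21.   3.]
guardtop hiX side [708. 172.  83.]
guardtop loX side [445. 121.  83.]
guardtop hiX scene [703. 171.  83.]
guardtop loX scene [445. 128.  83.]
vialfront base [707.  84.   3.]
vf top [708.  79.  48.]
vial in [474. 178.  45.]
vial in [474. 186.  45.]
disc [532. 276.   9.]
htop [ 517. -320.  220.]
htop [ 506. -342.  220.]
htop [ 480. -332.  220.]
htop [ 483. -310.  220.]
base [ 547. -324.   10.]
base [ 457. -293.   10.]
base [ 420. -404.   10.]
base [ 518. -430.   10.]
prong [ 520. -305.  165.]
prong [ 496. -300.  165.]
prong [ 455. -395.  165.]
tip [ 413. -316.   30.]
footstart [ 493. -336.   30.]
tip [ 414. -293.   50.]
footstart [ 492. -313.   50.]
bottle [ 691. -218.  130.]
```

Geometry fits the sizes given: station origin ≈(577,148), +x at ≈100.5°; ring in station frame ≈(38,36). The rod sits at ≈(497,-326). I'll move nearer and take a clearer look at the stand.

Call:
step_arm(
  commands=[
    [0, -0.03, -0.04, 0.04, -0.1],
    [0, -0.03, -0.04, 0.04, -0.1],
    [0, -0.03, -0.04, 0.04, -0.1],
    [0, -0.03, -0.04, 0.03, 0],
    [0, -0.02, -0.02, 0, 0],
  ],
)

```text
time_s: 0.78
position: [0.5113, -0.1805, 0.3729]
ee_rot: [0.806, 0.592, 0.001, 0.002]
force: [0.5, 1.3, -0.7]
grip_width: 0.0868
gripper_force: 0.0
```

```bash
python3 - <<'E'
from h import *
import pickle
c=cam("wrist");pickle.dump(c,open("w1.pkl","wb")); d=cam("side");pickle.dump(d,open("d1.pkl","wb"));e=cam("scene");pickle.dump(e,open("e1.pkl","wb"))
cv2.imwrite("pics/w1.png",c["color"])
A=cv2.resize(e["color"][140:260,150:310],None,fx=4,fy=4,interpolation=cv2.INTER_CUBIC)
cv2.imwrite("pics/e1.png",cv2.convertScaleAbs(A,alpha=1.4,beta=10))
print(r.observe()["position"])
E
```

```text
[ 0.51130964 -0.17855304  0.37011414]
```

View pics/w1.png

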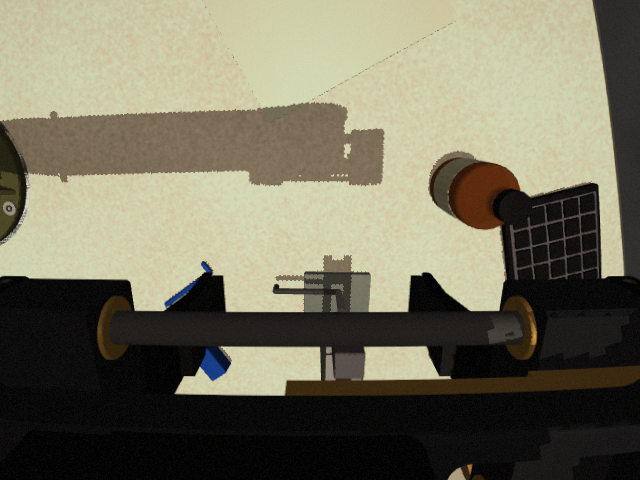

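View pics/e1.png

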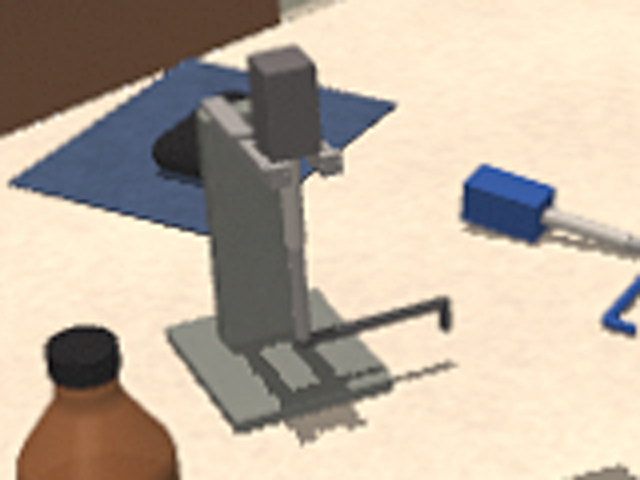

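Wrist view: stand at about (338,300), fork open toward the robot's +y side, foot bar from (340,290) to the tip at (275,288); bottle at (480,190), blue look-alike at (200,330). Scene crop: grey rod hangs on the fork, foot perpendicular to the prongs (stand +y, not +x as the text says); tip end at crop (446,328). I trust the pictures.

```bash
python3 - <<'E'
from h import *
import pickle
S=pickle.load(open("e1.pkl","rb"));D=pickle.load(open("d1.pkl","rb"))
B=lambda u,v:(280+u/5,110+v/5)
E=lambda u,v:(150+u/4,140+v/4)
p=lambda n,x:print(n,(np.array(x)*1000).round(1))
q=[plane(S,*E(*k),.22) for k in [(249,57),(290,46),(316,58),(273,71)]]
for k in q:p("htop S",k)
p("mean",np.mean(q,0))
for n,a,b in [("tip end",(446,328),(312,438)),("tip top",(445,298),(312,404)),("near prong end",(283,168),(150,212)),("far prong end",(335,155),(95,200)),("hcorner",(290,46),(133,65)),("tube/foot",(304,336),(155,375))]:
    x=two(S,E(*a),D,B(*b)); p(n,np.r_[x[0],x[1]])
for k in [(238,430),(394,385),(166,330),(316,290)]: p("base S",plane(S,*E(*k),.01))
s=r.observe();print(s["q"],s["force"],s["time_s"])
E
```

```text
htop S [ 509.8 -338.7  220. ]
htop S [ 485.6 -333.1  220. ]
htop S [ 486.2 -311.1  220. ]
htop S [ 512.5 -315.7  220. ]
mean [ 498.5 -324.6  220. ]
tip end [ 412.4 -297.1   23.3    0.5]
tip top [ 413.4 -296.8   45.7    3. ]
near prong end [ 497.9 -328.8  147.8    7.7]
far prong end [ 519.2 -263.4  194.4    7.7]
hcorner [ 503.9 -312.5  235.8    6.3]
tube/foot [ 495.7 -325.8   41.2    3.5]
base S [ 555.2 -319.    10. ]
base S [ 462.7 -288.9   10. ]
base S [ 514.7 -435.5   10. ]
base S [ 421.2 -404.7   10. ]
[ 0.20716594  0.05753525  0.08443609  1.47013215 -0.00492552  1.61325684
 -0.01205   ] [0.10826894 0.27011927 0.11213442] 0.925
```

Handle centre ≈(498,-325), foot heading ≈162° with length 90 mm (matches), tip end z≈23 mm → about 142 mm below the handle underside. Going to grip.

Call:
step_arm(
  commands=[
    [0, -0.004, -0.05, 0, 0],
    [0, -0.005, -0.05, 0, 0],
    [0, -0.004, -0.046, 0, 0],
    [0, 0, 0, -0.05, 0],
    [0, 0, 0, 0, 0],
  ],
)

```text
time_s: 1.55
position: [0.4982, -0.3205, 0.3144]
ee_rot: [0.804, 0.594, -0.002, -0.005]
force: [-0.4, 0.7, -0.5]
grip_width: 0.0869
gripper_force: 0.0
```

Call:
step_arm(
  commands=[
    [0, 0, 0, -0.05, 0],
    [0, 0, 0, -0.05, 0],
    [0, 0, 0, -0.03, 0],
    [0, 0, 0, 0, 0],
  ],
)

```text
time_s: 2.05
position: [0.4997, -0.3209, 0.1887]
ee_rot: [0.804, 0.595, -0.0, -0.002]
force: [0.4, -0.0, 1.2]
grip_width: 0.0868
gripper_force: 0.0
```

```bash
python3 - <<'E'
from h import *
s=r.observe();print(s["position"],s["ee_rot"],s["force"],s["time_s"],s["grip_width"])
d=cam("side");e=cam("scene")
A=cv2.resize(e["color"][120:260,170:270],None,fx=4,fy=4,interpolation=cv2.INTER_CUBIC)
B=cv2.resize(d["color"][90:215,270:370],None,fx=4,fy=4,interpolation=cv2.INTER_CUBIC)
B=cv2.copyMakeBorder(B,0,60,0,0,cv2.BORDER_CONSTANT)
cv2.imwrite("pics/g1.png",cv2.convertScaleAbs(np.hstack([A,B]),alpha=1.4,beta=10))
E
```

```text
[ 0.49966539 -0.32091612  0.18873919] [ 8.03938443e-01  5.94709981e-01 -4.13740141e-04 -1.68713776e-03] [ 0.40686375 -0.01273811  1.18498104] 2.05 0.08683734824449371
```

View pics/g1.png

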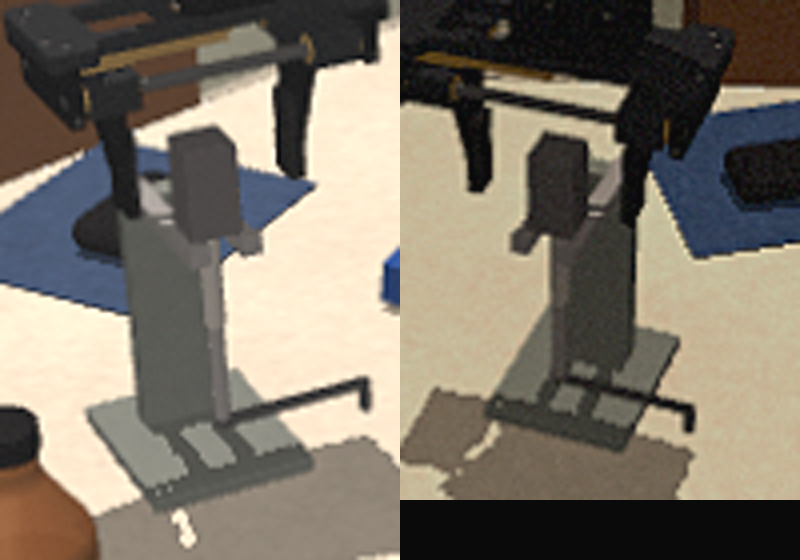

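Both crops show the handle standing between the open fingers (fingers either side, clear of the prongs). Closing.

Call:
step_arm(
  commands=[
    [0.3, 0, -0.003, -0.004, 0],
    [0.8, 0, 0, 0, 0],
    [1, 0, 0, 0, 0],
    [1, 0, 0, 0, 0],
    [1, 0, 0, 0, 0],
  ],
  newtons=40,
)

```text
time_s: 2.78
position: [0.4991, -0.3262, 0.1858]
ee_rot: [0.805, 0.594, 0.0, 0.0]
force: [0.5, -0.0, -0.6]
grip_width: 0.0449
gripper_force: 0.0
```

Call:
step_arm(
  commands=[
    [1, 0, 0, 0, 0],
    [1, 0, 0, 0, 0],
    [1, 0, 0, 0, 0],
  ],
)

```text
time_s: 3.15
position: [0.4993, -0.3261, 0.1858]
ee_rot: [0.805, 0.594, 0.0, 0.0]
force: [0.3, -0.1, -0.3]
grip_width: 0.0296
gripper_force: 39.9
```

Call:
step_arm(
  commands=[
    [1, 0, 0, 0.006, 0],
    [1, 0, 0, 0.008, 0],
    [1, 0.006, 0.019, 0, 0],
    [1, 0.0125, 0.038, 0, 0],
    [1, 0.0125, 0.038, 0.03, 0],
  ],
)

```text
time_s: 3.78
position: [0.5291, -0.2276, 0.2274]
ee_rot: [0.805, 0.594, -0.001, -0.003]
force: [1.1, -0.1, -0.8]
grip_width: 0.0296
gripper_force: 39.9
```

Call:
step_arm(
  commands=[
    [1, 0, 0, 0.03, -0.179],
    [1, 0, 0, 0, -0.179],
    [1, 0, 0, 0, -0.179],
    [1, 0, 0, 0, -0.179],
    [1, 0, 0, 0, -0.179],
  ],
)

```text
time_s: 4.4
position: [0.5305, -0.2291, 0.2596]
ee_rot: [0.983, 0.185, 0.0, -0.0]
force: [-0.1, -0.2, -1.7]
grip_width: 0.0298
gripper_force: 39.9
```

Call:
step_arm(
  commands=[
    [1, 0, 0, 0, -0.178],
    [1, 0, 0, 0, 0],
  ],
)

```text
time_s: 4.65
position: [0.5305, -0.2295, 0.2596]
ee_rot: [0.995, 0.101, -0.0, -0.0]
force: [0.0, 0.2, -2.5]
grip_width: 0.0299
gripper_force: 39.9
```

Call:
step_arm(
  commands=[
    [1, 0.01, 0.056, 0, 0],
    [1, 0.01, 0.056, 0, 0],
    [1, 0.01, 0.056, -0.02, 0],
    [1, 0.01, 0.056, -0.03, 0],
    [1, 0, 0, -0.02, 0],
  ],
)

```text
time_s: 5.28
position: [0.5694, -0.0003, 0.1891]
ee_rot: [0.994, 0.106, -0.001, -0.002]
force: [0.1, -1.5, -1.6]
grip_width: 0.0296
gripper_force: 39.9
```

```bash
python3 - <<'E'
from h import *
e=cam("scene");s=r.observe();print(s["position"],s["force"],s["time_s"])
A=cv2.resize(e["color"][260:400,240:420],None,fx=4.4,fy=4.2,interpolation=cv2.INTER_CUBIC)
cv2.imwrite("pics/f1.png",cv2.convertScaleAbs(A,alpha=1.4,beta=10))
import pickle;pickle.dump(e,open("f1.pkl","wb"))
d=cam("side");pickle.dump(d,open("fd1.pkl","wb"));cv2.imwrite("pics/fd1.png",d["color"])
E
```

```text
[ 0.56777685 -0.00422596  0.18634729] [-0.95574745 -0.49044467 -4.51660525] 5.325
```

View pics/f1.png

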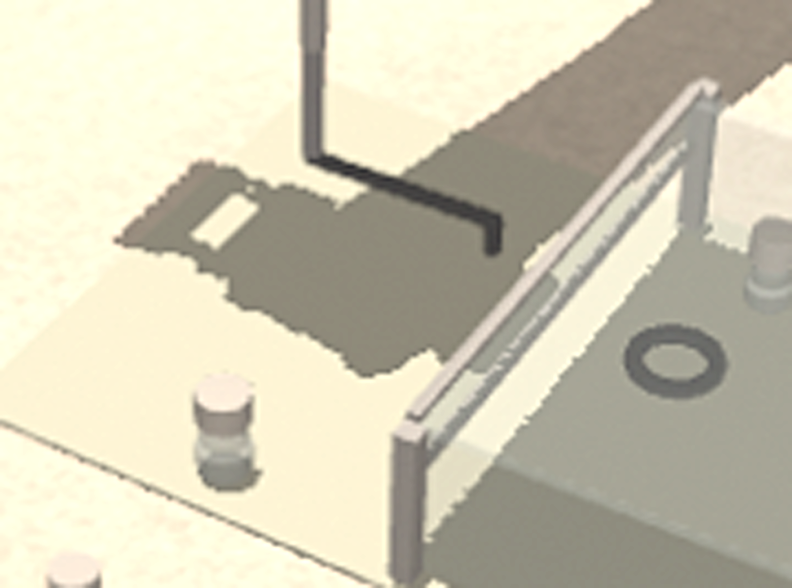

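The tip hangs in front of the skirt at crop (492,252), clear of everything; ring in line behind it at (675,360). Now feel down for the plate.

Call:
step_arm(
  commands=[
    [1, 0, 0, -0.006, 0],
    [1, 0, 0, -0.004, 0],
    [1, 0, 0, 0, 0],
    [1, 0, 0, 0, 0],
  ],
)

```text
time_s: 5.88
position: [0.5701, -0.0091, 0.1811]
ee_rot: [0.995, 0.099, 0.0, 0.0]
force: [1.1, 0.3, -2.8]
grip_width: 0.0299
gripper_force: 39.9
```

Call:
step_arm(
  commands=[
    [1, 0, 0, -0.002, 0],
    [1, 0, 0, -0.001, 0],
    [1, 0, 0, 0, 0],
  ],
)

```text
time_s: 6.25
position: [0.5698, -0.0087, 0.1774]
ee_rot: [0.995, 0.099, -0.0, 0.0]
force: [-0.4, 0.3, -2.0]
grip_width: 0.0299
gripper_force: 39.9
```

Call:
step_arm(
  commands=[
    [1, 0, 0, -0.002, 0],
    [1, 0, 0, -0.001, 0],
    [1, 0, 0, 0, 0],
  ],
)

```text
time_s: 6.62
position: [0.5698, -0.0088, 0.1744]
ee_rot: [0.995, 0.099, -0.0, 0.0]
force: [0.5, -0.2, -2.3]
grip_width: 0.0297
gripper_force: 39.9
```

Call:
step_arm(
  commands=[
    [1, 0, 0, -0.002, 0],
    [1, 0, 0, -0.001, 0],
    [1, 0, 0, 0, 0],
  ],
)

```text
time_s: 7.0
position: [0.5698, -0.0087, 0.1714]
ee_rot: [0.995, 0.099, -0.0, 0.0]
force: [-0.1, 0.3, -2.3]
grip_width: 0.0294
gripper_force: 39.9
```

Call:
step_arm(
  commands=[
    [1, 0, 0, -0.002, 0],
    [1, 0, 0, 0, 0],
    [1, 0, 0, 0, 0],
  ],
)

```text
time_s: 7.38
position: [0.5699, -0.0088, 0.1696]
ee_rot: [0.995, 0.099, -0.0, 0.0]
force: [-0.6, 0.2, -2.3]
grip_width: 0.0298
gripper_force: 39.9
```

Call:
step_arm(
  commands=[
    [1, 0, 0, -0.002, 0],
    [1, 0, 0, 0, 0],
    [1, 0, 0, 0, 0],
  ],
)

```text
time_s: 7.75
position: [0.57, -0.0088, 0.1677]
ee_rot: [0.995, 0.099, 0.0, 0.0]
force: [-0.1, -0.5, -1.2]
grip_width: 0.0296
gripper_force: 39.9
```

Call:
step_arm(
  commands=[
    [1, 0, 0, -0.002, 0],
    [1, 0, 0, 0, 0],
    [1, 0, 0, 0, 0],
  ],
)

```text
time_s: 8.12
position: [0.5701, -0.0089, 0.1658]
ee_rot: [0.995, 0.099, 0.0, 0.0]
force: [1.3, -0.2, 0.0]
grip_width: 0.0296
gripper_force: 39.9
```

Contact at TCP z≈0.168 (force rises 1 N/mm beyond), agreeing with the camera. Check the tip's xy against the ring.

```bash
python3 - <<'E'
from h import *
import pickle
e=pickle.load(open("f1.pkl","rb"))
print(plane(e,240+492/4.4,260+250/4.2,.0213))
c=cam("scene");d=cam("side");s=r.observe();print(s["position"],s["force"],s["time_s"])
def tip(c,win):
    u0,v0,u1,v1=win;g=cv2.cvtColor(c["color"],cv2.COLOR_BGR2GRAY)[v0:v1,u0:u1]
    return g
a=cv2.resize(c["color"][280:360,310:420],None,fx=5,fy=5,interpolation=cv2.INTER_CUBIC)
b=cv2.resize(d["color"][285:385,250:300],None,fx=4,fy=4,interpolation=cv2.INTER_CUBIC)
o=np.zeros((400,750,3),np.uint8);o[:,:550]=a;o[:,550:]=b
cv2.imwrite("pics/f2.png",cv2.convertScaleAbs(o,alpha=1.5,beta=15))
pickle.dump((c,d),open("f2.pkl","wb"))
E
```

```text
[0.54181779 0.08541169 0.0213    ]
[ 0.57006552 -0.00884583  0.16577335] [ 0.39565642 -0.47529768  0.42463285] 8.225
```

View pics/f2.png

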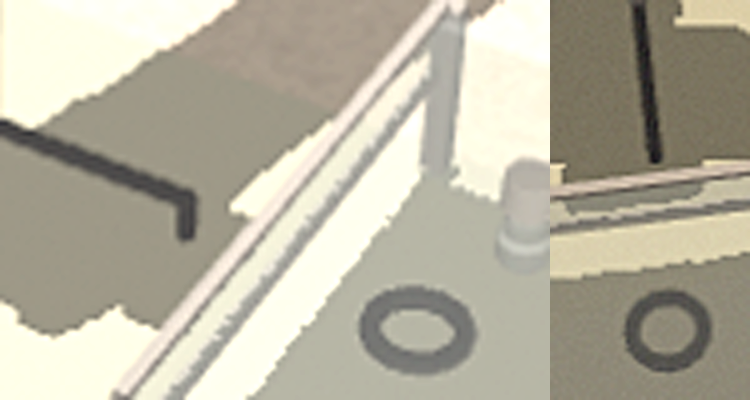

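Picture shows the tip end at crop (187,240) on the open plate and ring hole at (417,330); in the side part tip end (105,160), ring (118,331). Convert both.

```bash
python3 - <<'E'
from h import *
import pickle
c,d=pickle.load(open("f2.pkl","rb"))
S=lambda u,v:(310+u/5,280+v/5)
D=lambda u,v:(250+u/4,285+v/4)
print("tip S",plane(c,*S(187,238),.003),"tip D",plane(d,*D(105,160),.003),two(c,S(187,238),d,D(105,160)))
print("ring",plane(c,*S(417,330),.006),plane(d,*D(118,331),.006))
print("foot start D (z .023)",plane(d,*D(90,10),.023),plane(d,*D(103,150),.023))
E
```

```text
tip S [0.54884435 0.08118095 0.003     ] tip D [0.55063062 0.0795238  0.003     ] (array([0.5502871 , 0.0815871 , 0.00491475]), np.float64(0.0015524856738420181))
ring [0.53434405 0.17987515 0.006     ] [0.53483131 0.17882485 0.006     ]
foot start D (z .023) [ 0.56537219 -0.00305199  0.023     ] [0.5498139  0.08568777 0.023     ]
```

Call:
step_arm(
  commands=[
    [1, 0, 0, 0.008, 0],
    [1, 0, 0, 0.007, 0],
    [1, 0, 0, 0, 0],
  ],
)

```text
time_s: 8.6
position: [0.5703, -0.0086, 0.1814]
ee_rot: [0.995, 0.099, 0.001, 0.0]
force: [0.4, 0.1, -2.2]
grip_width: 0.0296
gripper_force: 39.9
```

Call:
step_arm(
  commands=[
    [1, -0.003, 0.02, 0, 0],
    [1, -0.004, 0.027, 0, 0],
    [1, -0.004, 0.027, 0, 0],
    [1, -0.004, 0.025, 0, 0],
    [1, 0, 0, 0, 0],
  ],
)

```text
time_s: 9.22
position: [0.5542, 0.0932, 0.1804]
ee_rot: [0.995, 0.101, -0.0, -0.001]
force: [0.2, -0.5, -2.3]
grip_width: 0.0298
gripper_force: 39.9
```

Call:
step_arm(
  commands=[
    [1, 0, 0, 0, 0],
  ],
)

```text
time_s: 9.35
position: [0.5549, 0.0893, 0.1804]
ee_rot: [0.995, 0.098, -0.0, 0.0]
force: [0.2, -1.2, -2.0]
grip_width: 0.03
gripper_force: 39.9
```

```bash
python3 - <<'E'
from h import *
c=cam("scene");d=cam("side");s=r.observe();print(s["position"],s["force"],s["time_s"])
t=np.array([s["position"][0]-.0203,s["position"][1]+.0888,.003+s["position"][2]-.168])
print("tip pred",t)
# dark-pixel print around the ring in the side view: blob areas
for n,cc in (("scene",c),("side",d)):
    p=proj(cc,t);q=proj(cc,[.5346,.1793,.009]);print(n,p,q)
    g=cv2.cvtColor(cc["color"],cv2.COLOR_BGR2GRAY);u,v=q.astype(int)
    print(g[v-15:v+14,u-20:u+20:1] if 0 else '\n'.join(''.join('%x'%(x//16) for x in row) for row in g[v-24:v+16,u-26:u+22]))
E
```

```text
[0.55509213 0.08875555 0.18046973] [ 0.41109948 -0.74554018 -2.30448543] 9.45
tip pred [0.53479213 0.17755555 0.01546973]
scene [392.66485363 341.76411032] [393.20104916 344.73214049]
456666666666666666666666666666666666666666666677
456666666666666666666666666666666666666666666677
445566666666666666666666666666666666666666666777
444566666676666666666666666666666666666666666777
444566665677766666666666666666666666666666666777
545666654455667766666666666666666666667666666677
656666544444455676766666666666666666666666676666
666666444444444456776666666666666666666666676666
666666654444444444556776666666666666666666677776
666666766544444444444567776666666666666666567777
666666667666544444444444567766666666666666566777
666666666666665444444444445677666666666666666666
666666666667676666444444444447666666666666666666
666666666666666666664444444445766666666666666666
666666666666666666666664444445766666666666666666
666666666666666666666666544445666666666666666666
666666666666666666667677644446766666666666666666
666666666666666666677755444445777666666666666666
6666666666666666677544444444445467
[... 2364 characters left out ...]
23245555555555
555555555555555422235555555555555322345555555555
555555555555555522234555555555553222345555555555
555555555555555532323455555555542323455555555555
555555555555555532232345555555322323555555555555
555555555555555553232223444433322224555555555555
555555555555555555323322322222323235555555555555
555555555555555555532332323223223455555555555555
555555555555555555554223322232234555555555555555
555555555555555555555533222233455555555555555555
555555555555555555555555554555555555555555555555
555555555555555555555555555555555555555555555555
555555555555555555555555555555555555555555555555
555555555555555555555555555555555555555555555555
555555555555555555555555555555555555555555555555
```

Prediction matches pixels: tip is within 2 mm of the hole's centre. Lower in.

Call:
step_arm(
  commands=[
    [1, 0, 0, -0.004, 0],
    [1, 0, 0, -0.004, 0],
    [1, 0, 0, -0.003, 0],
    [1, 0, 0, 0, 0],
    [1, 0, 0, 0, 0],
  ],
)

```text
time_s: 10.07
position: [0.5549, 0.0903, 0.1696]
ee_rot: [0.995, 0.099, 0.0, 0.0]
force: [-0.7, 0.8, -1.5]
grip_width: 0.0297
gripper_force: 39.9
```

Call:
step_arm(
  commands=[
    [1, 0.001, -0.004, 0, 0],
    [1, 0.001, -0.004, 0, 0],
    [1, 0.001, -0.004, 0, 0],
    [1, 0.001, -0.006, 0, 0],
    [1, 0.001, -0.008, 0, 0],
  ],
)

```text
time_s: 10.7
position: [0.56, 0.0639, 0.1696]
ee_rot: [0.995, 0.099, 0.0, -0.0]
force: [0.3, 0.9, -2.1]
grip_width: 0.03
gripper_force: 39.9
```

Call:
step_arm(
  commands=[
    [1, 0.002, -0.01, 0, 0],
    [1, 0.002, -0.01, 0, 0],
    [1, 0.002, -0.01, 0, 0],
    [1, 0.002, -0.01, 0, 0],
    [1, 0.002, -0.01, 0, 0],
  ],
)

```text
time_s: 11.32
position: [0.57, 0.0136, 0.1696]
ee_rot: [0.995, 0.099, -0.0, 0.0]
force: [-0.6, 0.4, -1.3]
grip_width: 0.0296
gripper_force: 39.9
```

Call:
step_arm(
  commands=[
    [1, 0.002, -0.01, 0, 0],
    [1, 0.002, -0.01, 0, 0],
    [1, 0.002, -0.01, 0, 0],
    [1, 0.002, -0.01, 0, 0],
    [1, 0.002, -0.01, 0, 0],
  ],
)

```text
time_s: 11.95
position: [0.58, -0.0364, 0.1695]
ee_rot: [0.995, 0.099, -0.0, 0.0]
force: [-0.2, 0.1, -1.0]
grip_width: 0.0295
gripper_force: 39.9
```

Call:
step_arm(
  commands=[
    [1, 0.002, -0.01, 0, 0],
    [1, 0.002, -0.008, 0, 0],
    [1, 0.001, -0.006, 0, 0],
    [1, 0, -0.003, 0, 0],
    [1, 0, 0, 0, 0],
  ],
)

```text
time_s: 12.58
position: [0.5848, -0.0629, 0.1695]
ee_rot: [0.995, 0.099, -0.0, 0.0]
force: [-0.0, 0.3, -1.3]
grip_width: 0.0298
gripper_force: 39.9
```

```bash
python3 - <<'E'
from h import *
c=cam("scene");d=cam("side");s=r.observe();print(s["position"],s["force"],s["time_s"])
t=np.array([s["position"][0]-.0203,s["position"][1]+.0888,.003+s["position"][2]-.168])
print("tip pred",t)
for n,cc in (("scene",c),("side",d)):
    p=proj(cc,t);print(n,p)
    g=cv2.cvtColor(cc["color"],cv2.COLOR_BGR2GRAY);u,v=p.astype(int)
    print('\n'.join(''.join('%x'%(x//16) for x in row) for row in g[v-16:v+20,u-26:u+26]))
E
```

```text
[ 0.584853   -0.06249246  0.16954099] [ 0.51850436  0.13345469 -1.75503679] 12.675
tip pred [0.564553   0.02630754 0.00454099]
scene [320.64101172 318.45551609]
4432222222344555555555555555555555555555555555555555
5554322222222345555555555555555555555555555555555555
5555444322222223345555555555555555555555555555555555
5555555543222222223445555555555555555555555555555557
555555555444322222222345555555555555555555555555557a
55555555555544322222222344555555555555555555555578aa
555555555555554443222222223455555555555555555788aaaa
555555555555555555432222222235555555555555557aaaaaaa
55555555555555555554443222222555555555555557aaaaaaaa
5555555555555555555555443222245555555555578aaaaaaaaa
55555555555555555555555543222333333455557aaaaaaaaaaa
5555555555555555555555554222222222223347aaaaaaaaaaaa
5555555555555555555555432222222222222227aaaaaaaaaaaa
555555555555555555555422222222222222222278aaaaaaaaaa
5555555555555555555553222222244444432221237aaaaaaaaa
55555555555555555555422222223555555532222349aaaaaaaa
55555555555555555555322234334555555553222349aaaaaaaa
55555555555555555555322245555555555555
[... 2209 characters left out ...]
77777777788
7887344444444444311112344444321100133367777777777777
8874344444434444431100112222222220233677777777777787
7873434344444444432011012222222106777887777777777777
7863334444333343333101222222221068887877777777777777
7886333333333333336861000000012688777777777777777777
7788633335888658777887874147877887777777777777777777
7777788887888778787788888778888877777777777777777777
7777777777777777777777778877777777777777777777777777
7777777777777777777777777777777777777777777778777777
7777777787787777777777777777777777777877777777777777
7777777777777777777777777777777777777777777777777777
7787777777777777777777777777777777777778777777777777
7777777777777777777778777777777777777777877777777777
```

Ring follows, now ≈107 mm in front. Ease off, lift out, check the ring later.

Call:
step_arm(
  commands=[
    [1, -0.001, 0.004, 0, 0],
    [1, -0.001, 0.004, 0, 0],
    [1, 0, 0, 0.008, 0],
    [1, 0, 0, 0.02, 0],
    [1, 0, 0, 0.04, 0],
  ],
)

```text
time_s: 13.3
position: [0.5818, -0.0547, 0.2371]
ee_rot: [0.995, 0.099, -0.002, -0.0]
force: [0.6, -0.7, -2.5]
grip_width: 0.0299
gripper_force: 39.9
```

```bash
python3 - <<'E'
from h import *
for n in ("scene","side"):
    c=cam(n);u,v=proj(c,[.563,.036,.009]).astype(int)
    g=cv2.cvtColor(c["color"],cv2.COLOR_BGR2GRAY)[v-22:v+22,u-26:u+26]
    m=(g<(62 if n=="scene" else 45)).astype(np.uint8)
    k,l,st,ce=cv2.connectedComponentsWithStats(m)
    for i in range(1,k):
        if st[i,4]>30:
            x,y,w,h,a=st[i];print(n,st[i],plane(c,u-26+x+(w-1)/2,v-22+y+(h-1)/2,.006))
s=r.observe();print(s["position"],s["force"],s["q"],s["time_s"])
E
```

```text
scene [ 16  16  22  16 190] [0.56314555 0.03506303 0.006     ]
side [ 16  15  20  18 184] [0.56490834 0.03540749 0.006     ]
[ 0.58581367 -0.05499981  0.24331071] [ 0.93976437  0.07935077 -1.1296189 ] [-0.01091948  0.17184959  0.06753222  1.59261076 -0.01174095  1.36783585
 -1.31515265] 13.4
```

Ring ≈(0.564,0.035): station x≈-108, y≈33, flat. Return the rod.

Call:
step_arm(
  commands=[
    [1, -0.014, -0.044, 0.01, 0],
    [1, -0.014, -0.044, 0.01, 0],
    [1, -0.014, -0.044, 0, 0],
    [1, -0.012, -0.044, 0, 0],
    [1, 0, 0, 0, 0.179],
  ],
)

```text
time_s: 14.02
position: [0.5265, -0.2365, 0.2575]
ee_rot: [0.983, 0.185, -0.001, 0.001]
force: [-0.2, 0.8, -1.6]
grip_width: 0.0297
gripper_force: 39.9
```

Call:
step_arm(
  commands=[
    [1, 0, 0, 0, 0.179],
    [1, 0, 0, 0, 0.179],
    [1, 0, 0, 0, 0.179],
    [1, 0, 0, 0, 0.179],
    [1, 0, 0, 0, 0.178],
  ],
)

```text
time_s: 14.65
position: [0.5287, -0.2307, 0.2572]
ee_rot: [0.803, 0.596, -0.0, -0.0]
force: [-0.5, 0.1, -1.4]
grip_width: 0.0296
gripper_force: 39.9
```

Call:
step_arm(
  commands=[
    [1, 0, 0, 0, 0],
    [1, 0, 0, 0, 0],
    [1, 0, 0, 0, 0],
  ],
)

```text
time_s: 15.02
position: [0.5289, -0.2307, 0.2575]
ee_rot: [0.805, 0.593, -0.0, 0.0]
force: [-0.4, 0.4, -1.5]
grip_width: 0.0296
gripper_force: 39.9
```

Call:
step_arm(
  commands=[
    [1, 0.001, 0, -0.03, 0],
    [1, 0, 0, -0.027, 0],
    [1, 0, 0, 0, 0],
    [1, 0, 0, 0, 0],
  ],
)

```text
time_s: 15.52
position: [0.5305, -0.231, 0.2017]
ee_rot: [0.805, 0.593, 0.0, 0.001]
force: [0.9, 0.1, -1.7]
grip_width: 0.0296
gripper_force: 39.9
```

Call:
step_arm(
  commands=[
    [1, -0.006, -0.019, 0, 0],
    [1, -0.006, -0.019, 0, 0],
    [1, -0.006, -0.019, 0, 0],
    [1, -0.006, -0.019, 0, 0],
    [1, -0.006, -0.019, 0, 0],
  ],
)

```text
time_s: 16.15
position: [0.4992, -0.3274, 0.2005]
ee_rot: [0.805, 0.593, -0.0, 0.0]
force: [-0.1, 0.2, -1.5]
grip_width: 0.0296
gripper_force: 39.9
```

Call:
step_arm(
  commands=[
    [1, 0, 0, 0, 0],
    [1, 0, 0, 0, 0],
    [1, 0, 0, 0, 0],
  ],
)

```text
time_s: 16.52
position: [0.5006, -0.3244, 0.2005]
ee_rot: [0.804, 0.594, 0.0, -0.0]
force: [-0.8, 0.8, -3.1]
grip_width: 0.0298
gripper_force: 39.9
```

Call:
step_arm(
  commands=[
    [1, -0.001, -0.0015, -0.005, 0],
    [1, 0, 0, -0.005, 0],
    [1, 0, 0, -0.004, 0],
    [1, 0, 0, 0, 0],
    [1, 0, 0, 0, 0],
  ],
)

```text
time_s: 17.15
position: [0.4989, -0.3272, 0.1865]
ee_rot: [0.805, 0.593, -0.0, -0.0]
force: [-0.0, 0.2, -1.4]
grip_width: 0.0301
gripper_force: 39.9
```

Call:
step_arm(
  commands=[
    [1, 0, 0.001, -0.001, 0],
    [1, 0, 0, 0, 0],
    [0.6, 0, 0, 0, 0],
    [0.4, 0, 0, 0, 0],
    [0, 0, 0, 0, 0],
  ],
)

```text
time_s: 17.77
position: [0.499, -0.3263, 0.1858]
ee_rot: [0.805, 0.594, 0.0, 0.0]
force: [-0.2, 0.2, -0.1]
grip_width: 0.0475
gripper_force: 0.0
```

Call:
step_arm(
  commands=[
    [0, 0, 0, 0, 0],
    [0, 0, 0, 0, 0],
    [0, 0, 0, 0, 0],
    [0, 0, 0, 0, 0],
    [0, 0, 0, 0, 0],
  ],
)

```text
time_s: 18.4
position: [0.4989, -0.3262, 0.1856]
ee_rot: [0.805, 0.593, 0.0, 0.0]
force: [0.4, 0.7, -0.1]
grip_width: 0.086
gripper_force: 0.0
```

Call:
step_arm(
  commands=[
    [0, 0, 0, 0.02, 0],
    [0, 0, 0, 0.05, 0],
    [0, 0, 0, 0.05, 0],
    [0, 0, 0, 0.05, 0],
    [0, 0, 0.05, 0, 0],
  ],
)

```text
time_s: 19.02
position: [0.4991, -0.2808, 0.3602]
ee_rot: [0.807, 0.59, 0.001, 0.004]
force: [1.3, 0.6, -0.2]
grip_width: 0.0875
gripper_force: 0.0
```

Call:
step_arm(
  commands=[
    [0, 0, 0.05, 0, 0],
    [0, 0, 0.05, 0, 0],
    [0, 0, 0, 0, 0],
    [0, 0, 0, 0, 0],
  ],
)

```text
time_s: 19.52
position: [0.4987, -0.177, 0.3557]
ee_rot: [0.805, 0.593, -0.0, 0.0]
force: [-0.6, -0.9, -1.0]
grip_width: 0.0869
gripper_force: 0.0
```

```bash
python3 - <<'E'
from h import *
import pickle
for n,o,w in (("scene","e1.pkl",(195,140,270,260)),("side","d1.pkl",(285,110,360,215))):
    a=pickle.load(open(o,"rb"))["color"].astype(int);c=cam(n);b=c["color"].astype(int)
    D=np.abs(a-b).max(2); u0,v0,u1,v1=w
    ch=D[v0:v1,u0:u1]>40;ys,xs=np.nonzero(ch);print(n,"stand changed px",ch.sum(), (xs.min()+u0,xs.max()+u0,ys.min()+v0,ys.max()+v0) if ch.sum() else "")
    g=cv2.cvtColor(c["color"],cv2.COLOR_BGR2GRAY)
    x,y=proj(c,[.564,.0352,.006]).astype(int);print("ring area dark",(g[y-14:y+14,x-16:x+16]<100).sum())
    for nm,P in (("disc",[.532,.276,.009]),("vial",[.474,.182,.03]),("vf",[.7075,.082,.03]),("bottle",[.69,-.218,.1])):
        x,y=proj(c,P).astype(int);print(nm,(D[max(0,y-12):y+12,max(0,x-12):x+12]>40).sum())
s=r.observe();print(s["position"],s["force"],s["grip_width"],s["time_s"])
E
```

```text
scene stand changed px 14 (np.int64(214), np.int64(263), np.int64(155), np.int64(234))
ring area dark 194
disc 0
vial 0
vf 0
bottle 0
side stand changed px 93 (np.int64(302), np.int64(344), np.int64(110), np.int64(204))
ring area dark 210
disc 0
vial 0
vf 0
bottle 0
[ 0.49856164 -0.1779569   0.35549149] [ 0.01072828 -0.20288841 -0.33316908] 0.08696512433098899 19.625
```

The stand and rod match their first pictures, the bystanders haven't moved, and the ring lies where it was left. Handing in.

```bash
python3 -c "
from station import r
print(r.close_job())"
```

```text
the job is handed in; nothing more can be done
None
```

The ring lies flat about 108 mm in front of the guard, the rod hangs back in its stand, and by the before-and-after pictures the bystanders have not moved; the job was handed in at about 20 s, with no verdict returned.

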